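# Set up sloping supports for a weld frame

### The job

A bent-rod frame is going to be tacked at a slope, so set up its supports: stand the four steel posts upright on the four round seats of the fixture bar, each centred on its own seat (to about 8 mm), in order of height, with the shortest on the seat next to the end-stop block and the tallest at the far end. Do not knock any post over on the way.

Things in the scene. Friction and masses are not known exactly. Their poses are not given: they have to be found in the camera images.
- post_35: Loose turned support post of bright bare steel: a plain upright cylinder, 40 mm in diameter and 35 mm tall, with two hairline grooves and a dark 16 mm bore in its top; up to 0.8 kg. Starts standing upright on the bench top (z = 0). Origin: centre of its underside; z runs up its axis.
- post_55: Loose turned support post of bright bare steel: a plain upright cylinder, 40 mm in diameter and 55 mm tall, with two hairline grooves and a dark 16 mm bore in its top; up to 0.8 kg. Starts standing upright on the bench top (z = 0). Origin: centre of its underside; z runs up its axis.
- post_75: Loose turned support post of bright bare steel: a plain upright cylinder, 40 mm in diameter and 75 mm tall, with two hairline grooves and a dark 16 mm bore in its top; up to 0.8 kg. Starts standing upright on the bench top (z = 0). Origin: centre of its underside; z runs up its axis.
- post_95: Loose turned support post of bright bare steel: a plain upright cylinder, 40 mm in diameter and 95 mm tall, with two hairline grooves and a dark 16 mm bore in its top; up to 0.8 kg. Starts standing upright on the bench top (z = 0). Origin: centre of its underside; z runs up its axis.
- seat_a: One of four alike round dark-steel seats fixed in a row on the aluminium bar: flat disc, 60 mm across, 4 mm thick, no rim, a tiny bright dot at its centre. Its letter says nothing of its place in the row. Seats are 70 to 90 mm apart. Origin: centre of its underside, 10 mm above the bench; the face a post stands on is 4 mm above the origin (14 mm above the bench).
- seat_b: One of four alike round dark-steel seats fixed in a row on the aluminium bar: flat disc, 60 mm across, 4 mm thick, no rim, a tiny bright dot at its centre. Its letter says nothing of its place in the row. Seats are 70 to 90 mm apart. Origin: centre of its underside, 10 mm above the bench; the face a post stands on is 4 mm above the origin (14 mm above the bench).
- seat_c: One of four alike round dark-steel seats fixed in a row on the aluminium bar: flat disc, 60 mm across, 4 mm thick, no rim, a tiny bright dot at its centre. Its letter says nothing of its place in the row. Seats are 70 to 90 mm apart. Origin: centre of its underside, 10 mm above the bench; the face a post stands on is 4 mm above the origin (14 mm above the bench).
- seat_d: One of four alike round dark-steel seats fixed in a row on the aluminium bar: flat disc, 60 mm across, 4 mm thick, no rim, a tiny bright dot at its centre. Its letter says nothing of its place in the row. Seats are 70 to 90 mm apart. Origin: centre of its underside, 10 mm above the bench; the face a post stands on is 4 mm above the origin (14 mm above the bench).
- stop: End stop, a plain steel block fixed on the bar at one end of the row (either end): 64 mm across the bar, 26 mm along it, 40 mm tall, with two 6 mm bolt heads on it. Its centre is about 67 mm from that of the nearest seat. Origin: centre of its underside, 10 mm above the bench. (The bar's other end carries a low brass stud, 28 mm across and 19 mm tall.)
- bar: Aluminium fixture bar fixed flat on the bench, 80 x 430 x 10 mm. Origin: centre of its underside. y runs along its length (the line of the row), x across it, z up; the four seats lie along its middle line, symmetric about its centre to within 5 mm.
Mind the look-alikes: they are no part of the job. What is shaped like the post_95 but green or orange is not meant. Leave any brown look-alike of the post_35 alone.

How it is judged:
At the end, for the whole second after the job is handed in: All four posts stand upright (within 0.06 rad) and still, let go, with their undersides on the seats (11 to 17 mm above the bench), each within 10 mm of the centre of its own seat; counted from the end stop the heights are 35, 55, 75, 95 mm ((horizontal distance between post_35 and seat_a below 0.01 m or horizontal distance between post_35 and seat_b below 0.01 m or horizontal distance between post_35 and seat_c below 0.01 m or horizontal distance between post_35 and seat_d below 0.01 m) and horizontal distance between post_35 and stop between 0.035 and 0.099 m and height (world z) of post_35 between 0.011 and 0.017 m and angle between each of post_35, post_55, post_75, post_95's own z axis and vertical below 0.06 rad and linear speed of each of post_35, post_55, post_75, post_95 below 0.01 m/s and angular speed of each of post_35, post_55, post_75, post_95 below 0.1 rad/s and (horizontal distance between post_55 and seat_a below 0.01 m or horizontal distance between post_55 and seat_b below 0.01 m or horizontal distance between post_55 and seat_c below 0.01 m or horizontal distance between post_55 and seat_d below 0.01 m) and horizontal distance between post_55 and stop between 0.115 and 0.179 m and height (world z) of post_55 between 0.011 and 0.017 m and (horizontal distance between post_75 and seat_a below 0.01 m or horizontal distance between post_75 and seat_b below 0.01 m or horizontal distance between post_75 and seat_c below 0.01 m or horizontal distance between post_75 and seat_d below 0.01 m) and horizontal distance between post_75 and stop between 0.195 and 0.259 m and height (world z) of post_75 between 0.011 and 0.017 m and (horizontal distance between post_95 and seat_a below 0.01 m or horizontal distance between post_95 and seat_b below 0.01 m or horizontal distance between post_95 and seat_c below 0.01 m or horizontal distance between post_95 and seat_d below 0.01 m) and horizontal distance between post_95 and stop between 0.275 and 0.339 m and height (world z) of post_95 between 0.011 and 0.017 m); the robot touches nothing.
It fails at once if the 35 mm post is knocked over (leans more than 0.6 rad) (angle between post_35's own z axis and vertical above 0.6 rad).
It fails at once if the 55 mm post is knocked over (leans more than 0.6 rad) (angle between post_55's own z axis and vertical above 0.6 rad).
It fails at once if the 75 mm post is knocked over (leans more than 0.6 rad) (angle between post_75's own z axis and vertical above 0.6 rad).
It fails at once if the 95 mm post is knocked over (leans more than 0.6 rad) (angle between post_95's own z axis and vertical above 0.6 rad).
It also fails if it takes over 106 s, if anything falls off the work surface, if the arm or the gripper's body presses on something with over 40 N, if the wrist force passes 120 N, or if a joint passes its speed limit or range.

### The arm

A 7-joint arm with a two-finger parallel gripper is mounted at the origin on the work surface. World frame = base frame: x ahead of the robot, y to its left, z up, the work surface at z = 0. Lengths are in m, angles in rad, forces in N, time in s.
With the tool pointing down it reaches from about 0.4 to 0.85 m from the base axis. Payload 10.4 kg.
Tool frame: the origin (TCP) lies at the very end of the fingers, on their centre line; the grasp point (between the pads) lies 19 mm behind it; x points along the fingers, z is the direction in which the jaws open and shut, and the axes are right-handed (so a half turn about x gives the same grasp; the last joint's range is limited). The gripper opens to 85 mm and grips with 20 to 120 N. Pads are 22 mm wide; open, the fingers measure 114 mm over their backs; the gripper's body (76 mm by 85 mm) begins 54 mm behind the grasp point. The pads swing forward as they close: fully open they stand 13 mm farther back than shut.
Start: joints at [1.192, 0.332, -0.065, 1.46, 0.022, 1.35, -0.088], TCP at [0.218, -0.586, 0.231] pointing down, gripper open.
Joint ranges: [-2.6, 2.6], [-0.5, 2.12], [-1.47, 1.34], [0.16, 2.42], [-1.27, 4.41], [0.06, 2.06], [-2.6, 2.6]. Speed limits (rad/s): [2.22, 2.22, 2.79, 2.79, 3.14, 3.14, 3.14].

### API

Orientations are given as a unit quaternion [x, y, z, w].
In Python, from workcell import get_obs, camera, camera_info, hand_in gives the robot as it stands.
- The arm moves only by the tool move_arm, never from a script. Its argument "motion" is text: rows parted by semicolons, each of 4 numbers parted by spaces: the shift along the world's x, y, z in m, then the turn about the world's z in rad. In form: tx ty tz spin; .... A call has 1 to 10 rows; each row is the pose to reach, as a shift and turn from the pose commanded when the call began; what a row does not reach only later rows make up. A row lasts 1/8 s, in which the tool goes at most 62.5 mm and 10.7 degrees, less where a joint would pass 70% of its speed; a pose out of reach is approached as far as the arm can. A call with a gripper value outside its range is refused whole. "grip" is the opening, from 0 (shut) to 1 (fully open), set as the call begins (left out, the last holds). The fingers move at their own pace and stop on an object; "force" is the grip in N (left out, the last holds). Time passes only in rows, so rows that repeat a pose let the fingers close. It gives the time, the measured TCP pose, the force and the opening at its end, in the units of the state.
- get_obs(): the state, without advancing time (a new reading comes with each control period).
- camera(name): name is "scene" or "top"; returns (picture, depth): 420x560x3 uint8, red, green, blue; 420x560 float32, m along the optical axis (not along the pixel's ray), 0 where there is no reading.
- camera_info(name): a dict with "camera_matrix" (3x3 intrinsics, pixels), "eye" and "attitude" of the camera in the world. Camera axes: x right, y up, looking along -z (the intrinsics and any distortion apply to the point x, -y, -z); pixel columns grow to the right and rows downward; lengths in m; the calibration is good to about 2 mm. A picture is of the moment at which its call begins. camera_info takes no time and is no camera call.
- hand_in(): hands the job in, once; it reports no verdict.
The state is a dict: "clock": time; "joint_pos": joint angles; "joint_velocities": joint speeds; "tau": joint torques, N m; "position": TCP position; "ee_rot": TCP orientation; "ft_force": force on the tool from outside, world axes, zero at the start; "torque": the same for the moment, N m; "grip_width": opening from 0.0 (shut) to 1.0 (fully open).
Only numpy, scipy, OpenCV 4.12 (cv2) and the standard library are available. Lean on these libraries where they do the work, as an engineer would, in place of code of your own. Each camera call takes 0.05 s, during which the arm holds its last target.

## Working session

There is one attempt and no reset: what is moved stays moved. The work goes in short steps, Python scripts to look and compute and a tool call to move; the robot and the scene stay as the last step left them, time stands still between calls to the robot, and variables do not carry over. Pictures are saved under pics/ and viewed, and the job is handed in when it is done.

Besides the shell and the picture viewer there is one more tool, called after "Request:" as a command line: name --argument value ..., lists and objects as JSON in quotes. move_arm: Moves the arm, as the interface text tells. Its arguments: {"type":"object","properties":{"motion":{"type":"string"},"grip":{"type":"number"},"force":{"type":"number"}},"required":["motion"]}

```bash
mkdir -p pics; ls; python3 - <<'E'
from workcell import *
import cv2,numpy as np,pickle
print(get_obs())
D={}
for n in ("top","scene"):
    p,d=camera(n); i=camera_info(n); D[n]=(p,d,i); print(n,i)
    cv2.imwrite(f"pics/{n}0.png",p[...,::-1])
pickle.dump(D,open("d0.pkl","wb"))
E
```

```text
pics
{'clock': 0.0, 'joint_pos': array([ 1.19241032,  0.33286674, -0.064685  ,  1.46096273,  0.021608  ,
        1.34991316, -0.08850328]), 'joint_velocities': array([ 0.00040148,  0.0010492 , -0.00105188,  0.00061106,  0.00123371,
       -0.00031519,  0.00077883]), 'tau': array([ 1.68989220e-03, -6.25449443e+01,  5.04876708e-02, -3.91600192e+01,
        1.64243812e-02,  9.88911081e-03,  3.79985647e-05]), 'position': array([ 0.21755189, -0.58549939,  0.23050889]), 'ee_rot': array([ 0.40389877,  0.58102649, -0.40336019,  0.58015047]), 'ft_force': array([0.59663041, 0.08627515, 0.43331172]), 'torque': array([-0.0074078 , -0.09821965, -0.00086888]), 'grip_width': 0.9950171161093802}
top {'camera_matrix': array([[392.39666952,   0.        , 269.97787467],
       [  0.        , 392.39666952, 207.97247372],
       [  0.        ,   0.        ,   1.        ]]), 'eye': array([ 0.43037628, -0.03678347,  0.85721773]), 'attitude': array([ 0.0691237 , -0.0445955 , -0.69880752,  0.71056401])}
scene {'camera_matrix': array([[540.94362578,   0.        , 285.10406141],
       [  0.        , 540.94362578, 219.38441408],
       [  0.        ,   0.        ,   1.        ]]), 'eye': array([ 1.04452368, -0.57578006,  1.02670985]), 'attitude': array([0.29510442, 0.11047171, 0.31641066, 0.894759  ])}
```

View pics/top0.png

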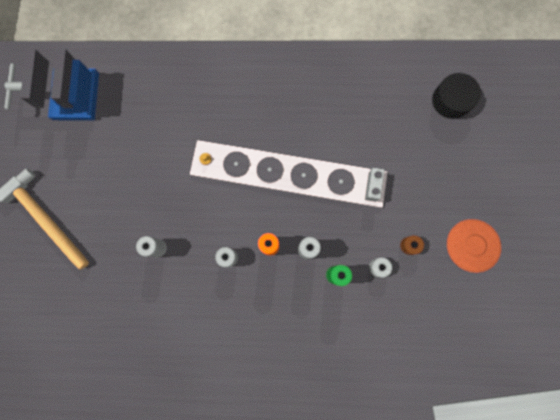

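View pics/scene0.png

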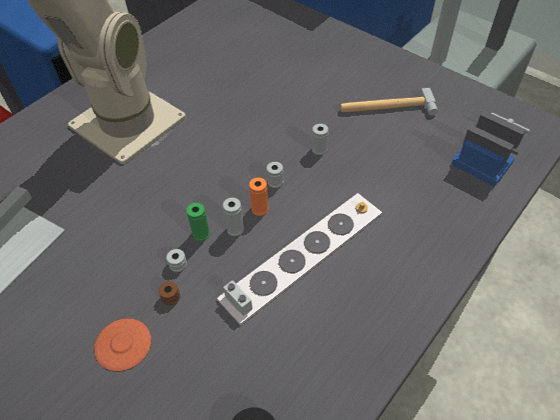

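The top view shows four bare-steel posts at pixels (147,246), (225,257), (309,247) and (381,267). The look-alikes are orange (268,244), green (341,275) and brown (414,245). The bar's stop is at (376,184), its stud at (205,158), and the seats are at (236,164), (270,170), (304,176) and (341,181).

```bash
cat > h.py <<'E'
import numpy as np,cv2,pickle
from scipy.spatial.transform import Rotation as R
def ray(i,u,v):
    K=i["camera_matrix"]; d=np.stack([(u-K[0,2])/K[0,0],-(v-K[1,2])/K[1,1],-np.ones_like(u*1.0)],-1)
    return d@R.from_quat(i["attitude"]).as_matrix().T
def atz(i,u,v,z):
    r=ray(i,np.asarray(u,float),np.asarray(v,float)); return i["eye"]+r*((z-i["eye"][2])/r[...,2])[...,None]
def cloud(i,d):
    v,u=np.mgrid[:d.shape[0],:d.shape[1]]
    return i["eye"]+ray(i,u.astype(float),v.astype(float))*d[...,None]
def proj(i,P):
    c=(np.asarray(P)-i["eye"])@R.from_quat(i["attitude"]).as_matrix(); K=i["camera_matrix"]
    return np.stack([K[0,2]-K[0,0]*c[...,0]/c[...,2],K[1,2]+K[1,1]*c[...,1]/c[...,2]],-1)
def bore(i,p,u,v,w=7):
    # dark bore centroid, background-weighted
    u=int(round(u));v=int(round(v)); g=p[v-w:v+w+1,u-w:u+w+1].mean(2)
    n=(g<75).astype(np.uint8); k,l,s,c=cv2.connectedComponentsWithStats(n)
    j=min(range(1,k),key=lambda q:np.hypot(*(c[q]-w))); 
    return c[j]+[u-w,v-w],s[j][4]
E
python3 - <<'E'
from h import *
D=pickle.load(open("d0.pkl","rb"))
p,d,i=D["top"]; C=cloud(i,d)
tiles=[]
for n,(u,v) in dict(a=(147,246),b=(225,257),c=(309,247),e=(381,267),org=(268,244),grn=(341,275),brn=(414,245)).items():
    zz=C[v-14:v+15,u-14:u+15,2]; h=np.percentile(zz,97)
    m=(abs(zz-np.median(zz[zz>h-.008]))<.006); P=C[v-14:v+15,u-14:u+15][m]
    ext=(P.min(0)+P.max(0))/2
    b,a=bore(i,p,u,v); print(n,"h",h.round(4),"bore",b,a,atz(i,b[0],b[1],h).round(4),"ext",ext.round(4))
    tiles.append(cv2.resize(p[v-16:v+17,u-16:u+17],(198,198),interpolation=2))
for n,(u,v) in dict(s1=(236,164),s2=(270,170),s3=(304,176),s4=(341,181)).items():
    g=p[v-18:v+19,u-20:u+21].mean(2); m=(g<110).astype(np.uint8)
    k,l,s,c=cv2.connectedComponentsWithStats(m); j=max(range(1,k),key=lambda q:s[q][4])
    cs,_=cv2.findContours((l==j).astype(np.uint8),0,1); e=cv2.fitEllipse(max(cs,key=len))
    g2=g[12:25,12:29]; w=np.clip(g2-np.median(g2)-15,0,None); yy,xx=np.mgrid[12:25,12:29]; w*=(np.hypot(yy-18,xx-20)<5)
    dot=[(w*xx).sum()/w.sum()+u-20,(w*yy).sum()/w.sum()+v-18]
    print(n,e[0][0]+u-20,e[0][1]+v-18,e[1],"dot",dot,atz(i,dot[0],dot[1],.014).round(4),atz(i,e[0][0]+u-20,e[0][1]+v-18,.014).round(4))
print("stop",atz(i,376,184,.05),C[184,376])
tiles.append(np.zeros_like(tiles[0]))
cv2.imwrite("pics/tiles.png",np.vstack([np.hstack(tiles[:4]),np.hstack(tiles[4:])])[...,::-1])
p2,d2,i2=D["scene"]; C2=cloud(i2,d2)
for u,v in [(320,129),(275,168),(232,204),(176,256)]:
    b,a=bore(i2,p2,u,v,6); zz=C2[v-9:v+10,u-9:u+10,2];h=np.percentile(zz,97);print(b,a,h.round(4),atz(i2,b[0],b[1],h).round(4))
for u,v in [(340,223),(317,242),(292,261),(263,283)]:
    g=p2[v-5:v+6,u-5:u+6].mean(2); w=np.clip(g-np.median(g)-15,0,None); yy,xx=np.mgrid[v-5:v+6,u-5:u+6]
    q=(w*xx).sum()/w.sum(),(w*yy).sum()/w.sum(); print(q,atz(i2,*q,.014).round(4))
E
```

```text
a h 0.0773 bore [145.09090909 245.90909091] 22 [0.4763 0.2406 0.0773] ext [0.4774 0.2415 0.0742]
b h 0.0578 bore [224.5 256.5] 24 [0.4588 0.0828 0.0578] ext [0.46   0.0835 0.0548]
c h 0.0979 bore [309.5 247. ] 26 [ 0.4785 -0.0867  0.0979] ext [ 0.4789 -0.0859  0.0944]
e h 0.0378 bore [381.90909091 266.90909091] 22 [ 0.4443 -0.2386  0.0378] ext [ 0.4451 -0.2368  0.0348]
org h 0.0978 bore [267.77777778 242.96296296] 27 [ 0.4849 -0.0062  0.0978] ext [ 0.4861 -0.0055  0.0958]
grn h 0.0974 bore [341. 275.] 45 [ 0.4266 -0.1465  0.0974] ext [ 0.4276 -0.1452  0.0955]
brn h 0.0379 bore [413.8852459 244.3442623] 61 [ 0.4915 -0.305   0.0379] ext [ 0.4925 -0.3047  0.0356]
s1 236.09447479248047 163.90703773498535 (22.285661697387695, 23.31993865966797) dot [np.float64(235.48754246885616), np.float64(163.30181200453)] [0.6668 0.0727 0.014 ] [0.6654 0.0713 0.014 ]
s2 269.4872188568115 169.38847541809082 (22.473831176757812, 23.422733306884766) dot [np.float64(269.0551181102362), np.float64(168.96062992125985)] [ 0.6546 -0.0024  0.014 ] [ 0.6536 -0.0033  0.014 ]
s3 303.5232925415039 175.342805862426
[... 345 characters left out ...]
2 -0.1598  0.014 ]
stop [ 0.61506371 -0.22780526  0.05      ] [ 0.61455198 -0.22727598  0.05223661]
[320.11764706 128.41176471] 17 0.0779 [0.4785 0.2414 0.0779]
[274.21052632 166.89473684] 19 0.0588 [0.4602 0.0835 0.0588]
[231.33333333 203.875     ] 24 0.0982 [ 0.4804 -0.0857  0.0982]
[174.85714286 255.75      ] 28 0.0382 [ 0.4454 -0.2373  0.0382]
(np.float64(340.57302585604475), np.float64(223.0251572327044)) [0.6659 0.0755 0.014 ]
(np.float64(316.8953271028037), np.float64(241.0355140186916)) [0.6536 0.0008 0.014 ]
(np.float64(291.7592705167173), np.float64(260.1325227963526)) [ 0.6412 -0.0748  0.014 ]
(np.float64(263.2234607218684), np.float64(281.9723991507431)) [ 0.6281 -0.1565  0.014 ]
```

View pics/tiles.png

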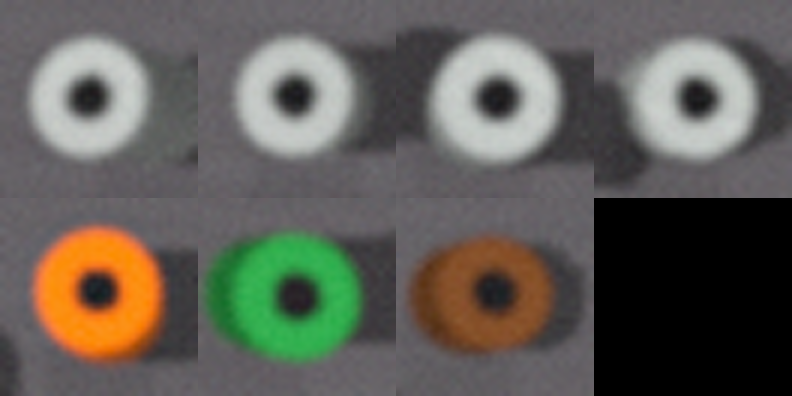

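The tiles confirm four bright bare-steel posts: a = 75 mm, b = 55, c = 95, e = 35. Orange, green and brown are the decoys. The stop is at the s4 end, so the mapping is 35→s4, 55→s3, 75→s2, 95→s1.

```bash
python3 - <<'E'
from h import *
from workcell import *
o=get_obs(); M=R.from_quat(o["ee_rot"]).as_matrix(); print(M.round(3)); a=np.arctan2(M[1,2],M[0,2]); print("jaw ang",a, "want -0.161 mod pi:",[(-.161-a+np.pi*k) for k in(-1,0,1)])
print("to post35", np.array([.445,-.2375,.23])-o["position"])
E
```

```text
[[-0.     0.937  0.348]
 [ 0.001  0.348 -0.937]
 [-1.    -0.    -0.001]]
jaw ang -1.2149943861710852 want -0.161 mod pi: [np.float64(-2.087598267418708), np.float64(1.0539943861710852), np.float64(4.195587039760879)]
to post35 [ 0.22740967  0.34805511 -0.00061849]
```

Request:
move_arm --motion "0.03 0.05 0 0.15; 0.07 0.1 0 0.32; 0.11 0.16 0 0.5; 0.15 0.22 0 0.67; 0.19 0.29 0 0.85; 0.2274 0.348 0 1.0; 0.2274 0.348 0 1.054; 0.2274 0.348 0 1.054; 0.2274 0.348 0 1.054" --grip 1 --force 40

```text
clock: 1.23
position: [0.4446, -0.2385, 0.2311]
ee_rot: [0.057, 0.705, -0.057, 0.705]
ft_force: [-1.1, -1.2, 0.1]
grip_width: 1.004
```

Request:
move_arm --motion "0 0.001 -0.04 0; 0 0.001 -0.08 0; 0 0.001 -0.12 0; 0 0.001 -0.16 0; 0 0.001 -0.19 0; 0 0.001 -0.21 0; 0 0.001 -0.223 0; 0 0.001 -0.223 0; 0 0.001 -0.223 0"

```text
clock: 2.35
position: [0.4455, -0.2374, 0.0091]
ee_rot: [0.057, 0.704, -0.057, 0.705]
ft_force: [0.2, -0.1, -0.2]
grip_width: 1.0
```

```bash
python3 - <<'E'
from workcell import *
import cv2
p,d=camera("top"); q,_=camera("scene")
cv2.imwrite("pics/t1.png",cv2.resize(p[200:330,300:460],None,fx=3,fy=3)[...,::-1]); cv2.imwrite("pics/s1.png",cv2.resize(q[170:330,80:260],None,fx=3,fy=3)[...,::-1])
E
```

```text
(no output)
```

View pics/s1.png

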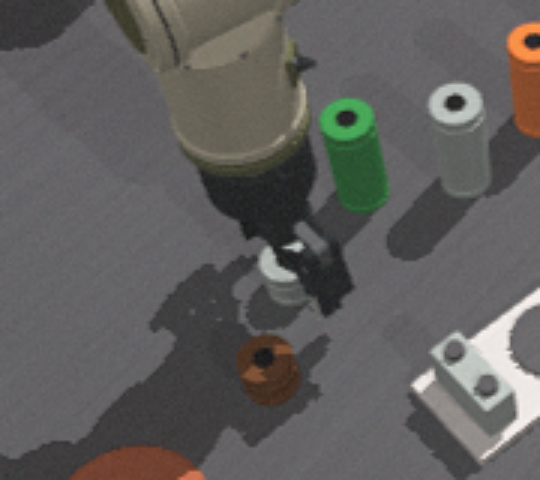

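The post is between the fingers, clear of the brown one. I'll grip now.

Request:
move_arm --motion "0 0 0 0; 0 0 0 0; 0 0 0 0; 0 0 0 0; 0 0 0 0; 0 0 0 0; 0 0 0 0; 0 0 0 0" --grip 0.3 --force 40

```text
clock: 3.45
position: [0.4452, -0.2369, 0.0087]
ee_rot: [0.057, 0.705, -0.057, 0.705]
ft_force: [-2.2, 0.8, 6.0]
grip_width: 0.456
```

Request:
move_arm --motion "0 0 0 0; 0 0 0.01 0; 0 0 0.03 0; 0 0 0.06 0; 0 0 0.08 0; 0 0 0.1 0; 0 0 0.1 0" --grip 0 --force 60

```text
clock: 4.32
position: [0.4459, -0.2373, 0.1098]
ee_rot: [0.056, 0.704, -0.057, 0.706]
ft_force: [1.0, 0.3, -1.9]
grip_width: 0.451
```

```bash
python3 - <<'E'
from workcell import *
import cv2
print(get_obs()["position"],get_obs()["ft_force"])
q,_=camera("scene")
cv2.imwrite("pics/s2.png",cv2.resize(q[130:330,80:300],None,fx=3,fy=3)[...,::-1])
E
```

```text
[ 0.44592859 -0.23727004  0.10977318] [ 0.9547812   0.33311524 -1.90101063]
```

View pics/s2.png

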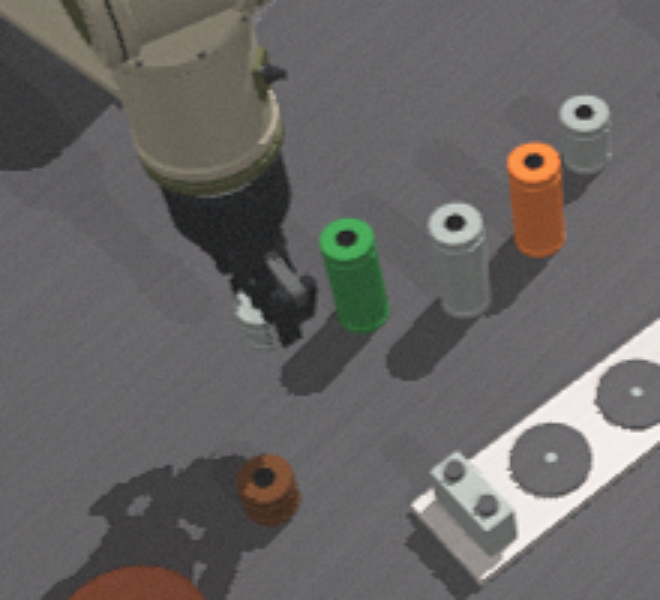

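Request:
move_arm --motion "0.03 0.013 0 0; 0.07 0.03 0 0; 0.11 0.047 0 0; 0.15 0.065 0 0; 0.175 0.076 0 0; 0.1826 0.079 0 0; 0.1826 0.079 0 0; 0.1826 0.079 -0.03 0; 0.1826 0.079 -0.055 0; 0.1826 0.079 -0.065 0"

```text
clock: 5.62
position: [0.6257, -0.159, 0.0417]
ee_rot: [0.057, 0.706, -0.057, 0.704]
ft_force: [-0.3, -0.8, -2.0]
grip_width: 0.447
```

```bash
python3 - <<'E'
from workcell import *
import cv2
print(get_obs()["position"],get_obs()["ft_force"])
q,_=camera("scene")
cv2.imwrite("pics/s3.png",cv2.resize(q[180:340,160:360],None,fx=3,fy=3)[...,::-1])
E
```

```text
[ 0.62574381 -0.15898332  0.0417091 ] [-0.33056472 -0.81066651 -2.03345722]
```

View pics/s3.png

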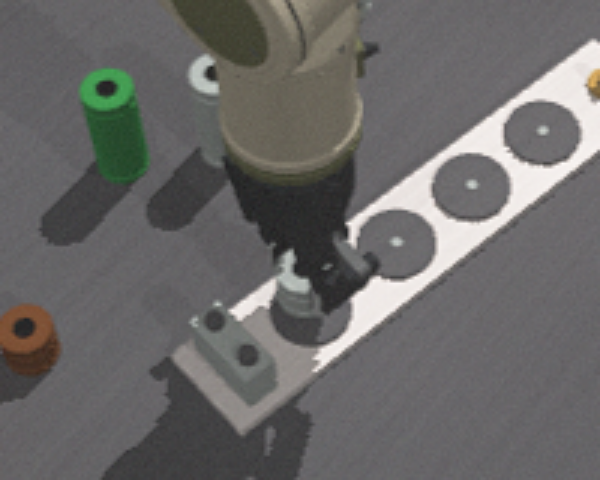

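Request:
move_arm --motion "0.0025 0.001 -0.006 0; 0.0025 0.001 -0.012 0; 0.0025 0.001 -0.017 0; 0.0025 0.001 -0.017 0; 0.0025 0.001 -0.017 0"

```text
clock: 6.3
position: [0.6304, -0.1569, 0.0266]
ee_rot: [0.057, 0.705, -0.057, 0.705]
ft_force: [0.3, 0.2, -1.1]
grip_width: 0.448
```

Request:
move_arm --motion "-0.0015 -0.001 -0.002 0; -0.0015 -0.001 -0.003 0; -0.0015 -0.001 -0.004 0; -0.0015 -0.001 -0.004 0; -0.0015 -0.001 -0.004 0"

```text
clock: 6.92
position: [0.6287, -0.158, 0.0229]
ee_rot: [0.057, 0.705, -0.057, 0.705]
ft_force: [-4.2, 0.1, 6.5]
grip_width: 0.451
```

Contact (+6.5 N). Now I'll release and check the clearance.

Request:
move_arm --motion "0 0 0 0; 0 0 0 0; 0 0 0 0; 0 0 0 0; 0 0 0 0; 0 0 0 0" --grip 1

```text
clock: 7.68
position: [0.6288, -0.1579, 0.0223]
ee_rot: [0.057, 0.705, -0.057, 0.705]
ft_force: [0.2, 0.4, 0.3]
grip_width: 0.999
```

Request:
move_arm --motion "0 0 0.01 0; 0 0 0.03 0; 0 0 0.06 0; 0 0 0.1 0; 0 0 0.15 0; 0 0 0.2 0; -0.04 0.05 0.2 0; -0.08 0.1 0.2 0; -0.12 0.15 0.2 0; -0.15 0.2 0.2 0"

```text
clock: 8.93
position: [0.4776, 0.0433, 0.2239]
ee_rot: [0.057, 0.704, -0.057, 0.706]
ft_force: [0.5, 0.7, 1.1]
grip_width: 0.998
```

Request:
move_arm --motion "-0.0187 0.0415 0 0; -0.0187 0.0415 0 0; -0.0187 0.0415 0 0; -0.0187 0.0415 0 0"

```text
clock: 9.43
position: [0.4607, 0.0823, 0.2226]
ee_rot: [0.057, 0.705, -0.057, 0.705]
ft_force: [0.7, -1.3, 0.6]
grip_width: 0.998
```

```bash
cat > chk.py <<'E'
from h import *
from workcell import *
import sys
n=sys.argv[1]
p,d=camera("top"); i=camera_info("top"); q,e=camera("scene"); j=camera_info("scene")
pickle.dump((p,d,i,q,e,j),open(f"d{n}.pkl","wb"))
cv2.imwrite(f"pics/t{n}.png",cv2.resize(p[120:300,120:400],None,fx=2.8,fy=2.8)[...,::-1])
cv2.imwrite(f"pics/s{n}.png",cv2.resize(q[80:340,140:400],None,fx=2.2,fy=2.2)[...,::-1])
S=dict(s1=(.666,.0735),s2=(.654,-.001),s3=(.6415,-.0765),s4=(.6285,-.158))
H=dict(s1=95,s2=75,s3=55,s4=35)
for a in sys.argv[2:]:
    s,hh=a[:2],H[a[:2]]/1000+.014
    for nm,im,I in(("top",p,i),("scene",q,j)):
        u,v=proj(I,np.array([*S[s],hh]))
        try: b,ar=bore(I,im,u,v,8); print(s,nm,"px",b.round(1),ar,"post at",atz(I,b[0],b[1],hh).round(4))
        except Exception as ex: print(s,nm,ex)
E
python3 chk.py 4 s4
```

```text
s4 top px [343.2 176.9] 23 post at [ 0.6297 -0.1601  0.049 ]
s4 scene px [262.6 273.9] 27 post at [ 0.6288 -0.1571  0.049 ]
```

View pics/t4.png

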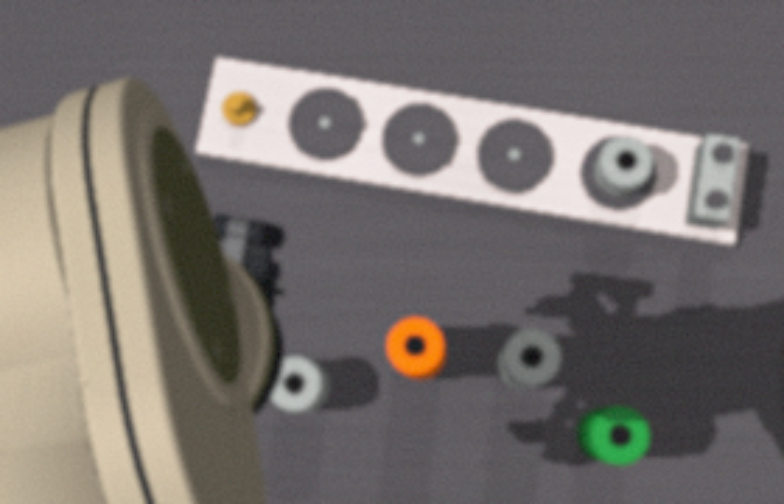

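View pics/s4.png

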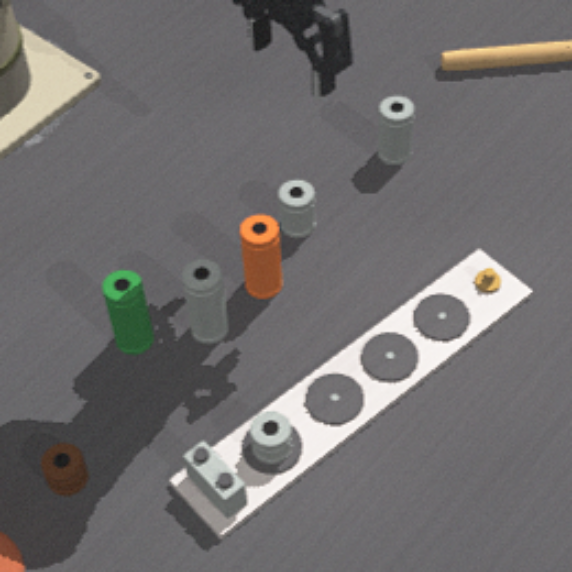

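Post 35 is within 1 mm of its seat in both cameras. Next is post 55.

Request:
move_arm --motion "-0.0005 0.001 -0.04 0; -0.0005 0.001 -0.08 0; -0.0005 0.001 -0.12 0; -0.0005 0.001 -0.16 0; -0.0005 0.001 -0.185 0; -0.0005 0.001 -0.2 0; -0.0005 0.001 -0.2 0; -0.0005 0.001 -0.2 0"

```text
clock: 10.52
position: [0.4605, 0.0844, 0.0233]
ee_rot: [0.057, 0.704, -0.057, 0.705]
ft_force: [0.2, 0.1, 0.1]
grip_width: 0.999
```

Request:
move_arm --motion "0 0 0 0; 0 0 0 0; 0 0 0 0; 0 0 0 0; 0 0 0 0; 0 0 0 0; 0 0 0 0; 0 0 0 0" --grip 0 --force 50

```text
clock: 11.52
position: [0.4599, 0.0843, 0.0229]
ee_rot: [0.057, 0.705, -0.057, 0.705]
ft_force: [-3.4, -1.2, 7.3]
grip_width: 0.457
```

Request:
move_arm --motion "0 0 0.01 0; 0 0 0.03 0; 0 0 0.06 0; 0 0 0.09 0; 0 0 0.12 0; 0 0 0.14 0; 0 0 0.14 0; 0 0 0.14 0"

```text
clock: 12.52
position: [0.4591, 0.0842, 0.1615]
ee_rot: [0.057, 0.705, -0.057, 0.704]
ft_force: [0.4, 0.0, -2.6]
grip_width: 0.454
```

Request:
move_arm --motion "0.03 -0.02 0 0; 0.07 -0.05 0 0; 0.11 -0.085 0 0; 0.15 -0.125 0 0; 0.175 -0.152 0 0; 0.182 -0.1605 0 0; 0.182 -0.1605 0 0; 0.182 -0.1605 -0.03 0; 0.182 -0.1605 -0.06 0; 0.182 -0.1605 -0.09 0"

```text
clock: 13.78
position: [0.6408, -0.0742, 0.0716]
ee_rot: [0.056, 0.705, -0.056, 0.705]
ft_force: [0.3, 0.4, -3.1]
grip_width: 0.458
```

Request:
move_arm --motion "0 0 -0.015 0; 0 0 -0.027 0; 0 0 -0.027 0; 0 0 -0.027 0"

```text
clock: 14.28
position: [0.6423, -0.0761, 0.0464]
ee_rot: [0.057, 0.704, -0.057, 0.705]
ft_force: [-0.5, -0.4, -3.1]
grip_width: 0.456
```

Request:
move_arm --motion "-0.0007 0 -0.004 0; -0.0007 0 -0.007 0; -0.0007 0 -0.0095 0; -0.0007 0 -0.0095 0; -0.0007 0 -0.0095 0"

```text
clock: 14.9
position: [0.6411, -0.0763, 0.037]
ee_rot: [0.057, 0.705, -0.057, 0.705]
ft_force: [-5.8, 0.4, 8.5]
grip_width: 0.452
```

Request:
move_arm --motion "0 0 0 0; 0 0 0 0; 0 0 0 0; 0 0 0 0; 0 0 0 0; 0 0 0 0" --grip 1

```text
clock: 15.65
position: [0.641, -0.0762, 0.0358]
ee_rot: [0.057, 0.705, -0.057, 0.705]
ft_force: [0.2, -0.7, -0.3]
grip_width: 1.001
```

Request:
move_arm --motion "0 0 0.01 0; 0 0 0.03 0; 0 0 0.06 0; 0 0 0.1 0; 0 0 0.15 0; 0 0 0.19 0; -0.02 0.05 0.19 0; -0.05 0.1 0.19 0; -0.08 0.15 0.19 0; -0.11 0.2 0.19 0"

```text
clock: 16.9
position: [0.53, 0.1256, 0.2276]
ee_rot: [0.057, 0.704, -0.057, 0.706]
ft_force: [1.2, 0.8, 0.8]
grip_width: 1.004
```

Request:
move_arm --motion "-0.025 0.05 0 0; -0.045 0.09 0 0; -0.053 0.117 0 0; -0.053 0.117 0 0; -0.053 0.117 0 0; -0.053 0.117 0 0"

```text
clock: 17.65
position: [0.4786, 0.2396, 0.2261]
ee_rot: [0.057, 0.705, -0.058, 0.705]
ft_force: [0.9, -0.3, 0.2]
grip_width: 1.002
```

```bash
python3 chk.py 5 s4 s3
```

```text
s4 top px [343.2 176.8] 19 post at [ 0.6299 -0.16    0.049 ]
s4 scene px [262.5 274. ] 26 post at [ 0.6288 -0.1573  0.049 ]
s3 top px [304.8 168.2] 20 post at [ 0.6423 -0.0783  0.069 ]
s3 scene px [291.6 246.1] 25 post at [ 0.6407 -0.0747  0.069 ]
```

View pics/s5.png

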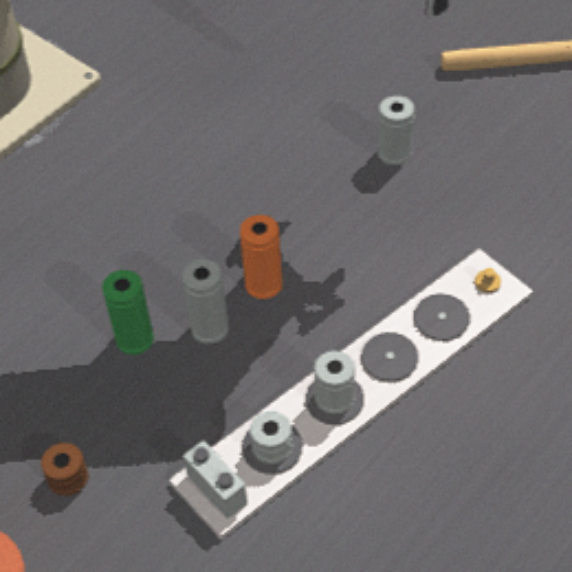

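Both posts are within 1 mm. Now post 75.

Request:
move_arm --motion "0 0.0015 -0.04 0; 0 0.0015 -0.08 0; 0 0.0015 -0.12 0; 0 0.0015 -0.155 0; 0 0.0015 -0.175 0; 0 0.0015 -0.186 0; 0 0.0015 -0.186 0; 0 0.0015 -0.186 0"

```text
clock: 18.75
position: [0.4787, 0.2427, 0.0409]
ee_rot: [0.057, 0.704, -0.057, 0.705]
ft_force: [0.5, 1.4, -0.1]
grip_width: 0.998
```

Request:
move_arm --motion "0 0 0 0; 0 0 0 0; 0 0 0 0; 0 0 0 0; 0 0 0 0; 0 0 0 0; 0 0 0 0; 0 0 0 0" --grip 0 --force 50

```text
clock: 19.75
position: [0.4782, 0.2425, 0.0403]
ee_rot: [0.057, 0.705, -0.057, 0.705]
ft_force: [-2.0, -0.9, 6.5]
grip_width: 0.46
```

Request:
move_arm --motion "0 0 0.01 0; 0 0 0.03 0; 0 0 0.06 0; 0 0 0.09 0; 0 0 0.12 0; 0 0 0.14 0; 0 0 0.14 0; 0 0 0.14 0"

```text
clock: 20.75
position: [0.4777, 0.242, 0.1793]
ee_rot: [0.057, 0.705, -0.057, 0.705]
ft_force: [0.2, -0.5, -3.7]
grip_width: 0.457
```

Request:
move_arm --motion "0.02 -0.03 0 0; 0.05 -0.07 0 0; 0.085 -0.115 0 0; 0.12 -0.16 0 0; 0.15 -0.205 0 0; 0.17 -0.233 0 0; 0.176 -0.242 0 0; 0.176 -0.242 -0.02 0; 0.176 -0.242 -0.05 0; 0.176 -0.242 -0.08 0"

```text
clock: 22.0
position: [0.6525, 0.0026, 0.0974]
ee_rot: [0.056, 0.705, -0.056, 0.704]
ft_force: [-0.2, 0.9, -3.9]
grip_width: 0.457
```

Request:
move_arm --motion "0 0 -0.02 0; 0 0 -0.034 0; 0 0 -0.034 0; 0 0 -0.034 0"

```text
clock: 22.5
position: [0.6547, 0.0005, 0.0669]
ee_rot: [0.057, 0.704, -0.057, 0.705]
ft_force: [0.6, -0.2, -3.2]
grip_width: 0.458
```

Request:
move_arm --motion "-0.0005 -0.0005 -0.005 0; -0.0005 -0.0005 -0.009 0; -0.0005 -0.0005 -0.0115 0; -0.0005 -0.0005 -0.0125 0; -0.0005 -0.0005 -0.0125 0; -0.0005 -0.0005 -0.0125 0"

```text
clock: 23.25
position: [0.6535, -0.0001, 0.0543]
ee_rot: [0.057, 0.705, -0.057, 0.705]
ft_force: [-5.1, -0.5, 4.8]
grip_width: 0.459
```

Request:
move_arm --motion "0 0 0 0; 0 0 0 0; 0 0 0 0; 0 0 0 0; 0 0 0 0; 0 0 0 0" --grip 1

```text
clock: 24.0
position: [0.6535, -0.0002, 0.0533]
ee_rot: [0.057, 0.705, -0.057, 0.705]
ft_force: [-0.2, 0.1, 0.0]
grip_width: 1.001
```

Request:
move_arm --motion "0 0 0.01 0; 0 0 0.03 0; 0 0 0.06 0; 0 0 0.1 0; 0 0 0.15 0; 0 0 0.19 0; -0.03 -0.015 0.19 0; -0.07 -0.035 0.19 0; -0.11 -0.055 0.19 0; -0.15 -0.075 0.19 0"

```text
clock: 25.25
position: [0.5024, -0.0755, 0.2448]
ee_rot: [0.057, 0.704, -0.057, 0.705]
ft_force: [-1.0, -0.4, 0.4]
grip_width: 0.999
```

Request:
move_arm --motion "-0.0235 -0.011 0 0; -0.0235 -0.011 0 0; -0.0235 -0.011 0 0; -0.0235 -0.011 0 0"

```text
clock: 25.75
position: [0.4807, -0.0854, 0.2436]
ee_rot: [0.057, 0.705, -0.056, 0.705]
ft_force: [0.0, 0.3, -1.0]
grip_width: 1.0
```

```bash
python3 chk.py 6 s4 s3 s2
```

```text
s4 top min() iterable argument is empty
s4 scene px [262.5 274. ] 26 post at [ 0.6288 -0.1573  0.049 ]
s3 top px [305.2 168.5] 29 post at [ 0.6418 -0.0792  0.069 ]
s3 scene px [291.6 246.1] 25 post at [ 0.6407 -0.0747  0.069 ]
s2 top px [267.5 160.1] 27 post at [ 0.6531 -0.0019  0.089 ]
s2 scene px [317.6 220.9] 25 post at [0.652  0.0009 0.089 ]
```

View pics/s6.png

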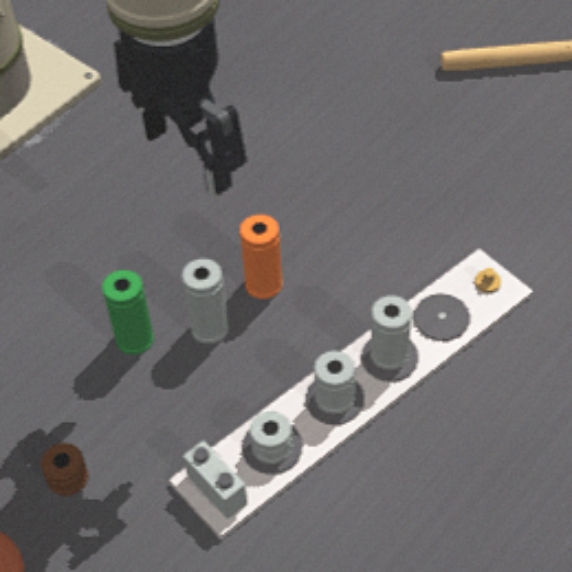

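Request:
move_arm --motion "-0.0005 -0.0005 -0.04 0; -0.0005 -0.0005 -0.08 0; -0.0005 -0.0005 -0.12 0; -0.0005 -0.0005 -0.155 0; -0.0005 -0.0005 -0.175 0; -0.0005 -0.0005 -0.186 0; -0.0005 -0.0005 -0.186 0; -0.0005 -0.0005 -0.186 0"

```text
clock: 26.85
position: [0.4802, -0.0867, 0.0582]
ee_rot: [0.057, 0.704, -0.057, 0.705]
ft_force: [-0.2, 0.4, -0.8]
grip_width: 0.996
```

Request:
move_arm --motion "0 0 0 0; 0 0 0 0; 0 0 0 0; 0 0 0 0; 0 0 0 0; 0 0 0 0; 0 0 0 0; 0 0 0 0" --grip 0 --force 50

```text
clock: 27.85
position: [0.4795, -0.0867, 0.0577]
ee_rot: [0.057, 0.705, -0.057, 0.705]
ft_force: [-1.9, 0.8, 5.5]
grip_width: 0.459
```

Request:
move_arm --motion "0 0 0.01 0; 0 0 0.03 0; 0 0 0.06 0; 0 0 0.09 0; 0 0 0.12 0; 0 0 0.14 0; 0 0 0.14 0; 0 0 0.14 0"

```text
clock: 28.85
position: [0.4787, -0.0866, 0.1961]
ee_rot: [0.057, 0.705, -0.057, 0.704]
ft_force: [-0.2, 0.2, -7.4]
grip_width: 0.455
```

Request:
move_arm --motion "0.02 0.02 0 0; 0.05 0.045 0 0; 0.09 0.08 0 0; 0.13 0.112 0 0; 0.165 0.142 0 0; 0.182 0.156 0 0; 0.187 0.16 0 0; 0.187 0.16 0 0; 0.187 0.16 -0.03 0; 0.187 0.16 -0.06 0"

```text
clock: 30.1
position: [0.6661, 0.0716, 0.1368]
ee_rot: [0.057, 0.705, -0.058, 0.705]
ft_force: [-0.5, 0.0, -7.5]
grip_width: 0.456
```

Request:
move_arm --motion "0 0 -0.03 0; 0 0 -0.05 0; 0 0 -0.054 0; 0 0 -0.054 0; 0 0 -0.054 0"

```text
clock: 30.72
position: [0.6673, 0.0735, 0.0848]
ee_rot: [0.057, 0.704, -0.057, 0.706]
ft_force: [-0.6, 0.7, -7.3]
grip_width: 0.46
```

Request:
move_arm --motion "-0.001 0 -0.005 0; -0.001 0 -0.009 0; -0.001 0 -0.012 0; -0.001 0 -0.013 0; -0.001 0 -0.013 0; -0.001 0 -0.013 0"

```text
clock: 31.48
position: [0.6655, 0.0736, 0.0719]
ee_rot: [0.057, 0.705, -0.057, 0.705]
ft_force: [-5.7, -0.2, 6.4]
grip_width: 0.46
```

Request:
move_arm --motion "0 0 0 0; 0 0 0 0; 0 0 0 0; 0 0 0 0; 0 0 0 0; 0 0 0 0" --grip 1

```text
clock: 32.22
position: [0.6655, 0.0733, 0.0703]
ee_rot: [0.057, 0.705, -0.057, 0.705]
ft_force: [-0.7, -0.0, -0.5]
grip_width: 1.003
```

Request:
move_arm --motion "0 0 0.01 0; 0 0 0.03 0; 0 0 0.06 0; 0 0 0.1 0; 0 0 0.15 0; 0 0 0.18 0; -0.05 0.03 0.18 0; -0.1 0.07 0.18 0; -0.14 0.12 0.18 0; -0.18 0.17 0.18 0"

```text
clock: 33.48
position: [0.4869, 0.2412, 0.2522]
ee_rot: [0.057, 0.704, -0.057, 0.706]
ft_force: [1.4, -0.2, 0.1]
grip_width: 1.0
```

Request:
move_arm --motion "-0.03 0.04 0 0; -0.06 0.08 0 0; -0.06 0.11 0 0; -0.06 0.11 0 0; -0.06 0.11 0 0; -0.06 0.11 0 0"

```text
clock: 34.22
position: [0.429, 0.3487, 0.2507]
ee_rot: [0.057, 0.705, -0.058, 0.705]
ft_force: [1.3, -0.5, 1.0]
grip_width: 1.0
```

```bash
python3 chk.py 7 s4 s3 s2 s1; python3 -c "
from h import *
p,d,i,q,e,j=pickle.load(open('d7.pkl','rb'));C=cloud(i,d)
for u,v in [(342,183),(303,175)]: pass
from workcell import get_obs;print(get_obs()['clock'],get_obs()['ft_force'])"
```

```text
s4 top px [343.2 176.9] 21 post at [ 0.6299 -0.16    0.049 ]
s4 scene px [262.5 274. ] 26 post at [ 0.6288 -0.1573  0.049 ]
s3 top px [304.6 168.2] 21 post at [ 0.6423 -0.078   0.069 ]
s3 scene px [291.6 246.1] 25 post at [ 0.6407 -0.0747  0.069 ]
s2 top px [267.5 160.1] 22 post at [ 0.653  -0.0018  0.089 ]
s2 scene px [317.5 221. ] 26 post at [6.52e-01 6.00e-04 8.90e-02]
s1 top px [229.3 151. ] 24 post at [0.6653 0.0735 0.109 ]
s1 scene px [343.1 196.5] 21 post at [0.6639 0.0764 0.109 ]
34.325 [-0.62293177 -0.73351117  0.51979648]
```

View pics/s7.png

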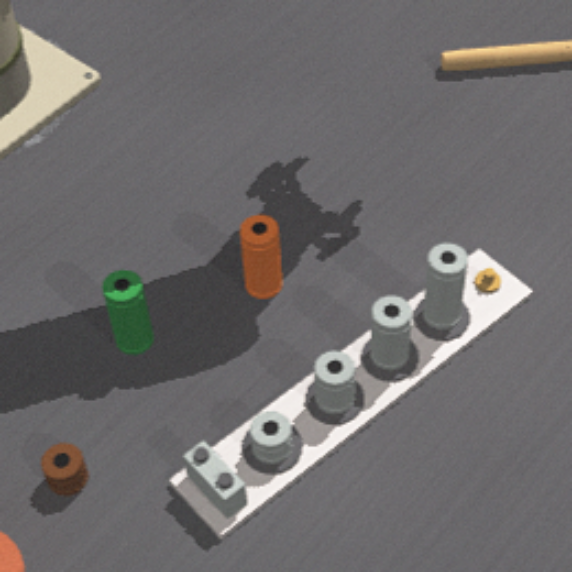

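View pics/t7.png

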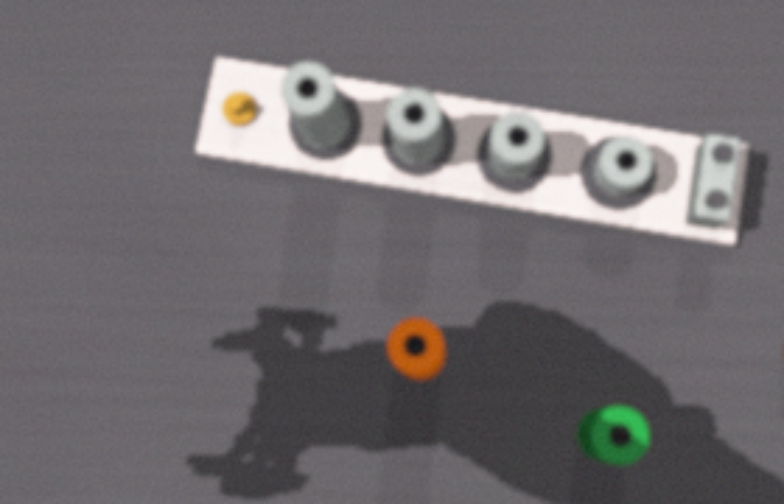

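All four posts stand in order, 35 to 95 mm counting from the stop, and each is within about 2.5 mm of its seat dot in both views. The arm is clear, so I'll hand in.

```bash
python3 -c "from workcell import *; print(hand_in())"
```

```text
the job is handed in; nothing more can be done
None
```

All four posts are standing on their seats in the right order: 35, 55, 75 and 95 mm, counting from the end stop. I gripped each one across the bar, lowered it until the force reading showed contact, and released it. I handed the job in at about 34 s on the clock (limit 106 s); it reported no verdict.

- **Centring:** in the last pictures each post's bore is within about 2.5 mm of its seat's dot when both are measured by the same camera.
- **Camera disagreement:** the two cameras differ by up to about 3.5 mm in absolute position, mostly in y. I averaged them to aim the moves.
- **Upright:** the posts look upright in both views. I didn't measure tilt or base height as numbers.
- **Clear of everything:** the gripper was open and well away at hand-in. The orange, green and brown look-alikes were never gripped and looked undisturbed in the pictures.
- **Failed check:** in one mid-job look, the top camera couldn't find the bore of the 35 mm post. I didn't look into why. The other camera and the later looks all found it in place.

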